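# Put the cabinet hardware back into its foam inserts

### The job

Put each of the four loose pieces of cabinet hardware (long pull, short pull, knob, angle bracket) into the foam insert whose cutout has its shape and size, upright and resting fully down on the yellow floor of the cutout. Leave the canister and the screwdriver where they are.

Things in the scene. Friction and masses are not known exactly. Their poses are not given: they have to be found in the camera images.
- long_pull: The longer black bar pull (cabinet handle), standing on its two feet: 128 mm long (its x), 14 mm wide (y), 35 mm high. The bar fills heights 20 to 35 mm; below it two 14 x 14 mm feet at the ends, open between. Origin centred between the feet at their underside, z up. Symmetrical end for end. About 0.11 kg. Starts on the counter with its x within 32 degrees of world x.
- short_pull: The shorter black bar pull, the same but 84 mm long (x), 14 mm wide, 35 mm high, bar at heights 20 to 35 mm. Origin centred between the feet at their underside, z up. About 0.08 kg. Starts within 32 degrees of world x.
- knob: Round brass cabinet knob standing on its foot, 34 mm high: head 34 mm in diameter from height 16 to 34 mm, narrower stem below, foot 28 mm in diameter. Origin at the centre of its underside, z up. About 0.08 kg.
- bracket: Steel angle bracket standing on edge: seen from above an L of 52 x 52 mm, legs 10 mm thick, 30 mm high. Origin at the centre of the 52 mm square at the underside, z up. One leg runs along x (x from -26 to 26 mm, y from -26 to -16 mm), the other along y (x from -26 to -16 mm, y from -26 to 26 mm); the corner is at -x, -y. About 0.10 kg. Starts within 32 degrees of yaw zero, so it needs at most about 40 degrees of turn to match its foam.
- long_foam: Fixed dark grey foam insert on the counter, 160 (its x) x 80 (its y) x 18 mm, origin at the centre of its underside, z up, turned up to 8 degrees about z. In its middle, centred on the origin, a 12 mm deep cutout with a bright yellow floor 6 mm above the counter: a slot 140 mm (x) by 26 mm (y), for the longer pull.
- short_foam: Fixed dark grey foam insert on the counter, 160 (its x) x 80 (its y) x 18 mm, origin at the centre of its underside, z up, turned up to 8 degrees about z. In its middle, centred on the origin, a 12 mm deep cutout with a bright yellow floor 6 mm above the counter: a slot 96 mm (x) by 26 mm (y), for the shorter pull.
- knob_foam: Fixed dark grey foam insert on the counter, 160 (its x) x 80 (its y) x 18 mm, origin at the centre of its underside, z up, turned up to 8 degrees about z. In its middle, centred on the origin, a 12 mm deep cutout with a bright yellow floor 6 mm above the counter: a round hole 40 mm in diameter, for the knob.
- bracket_foam: Fixed dark grey foam insert on the counter, 160 (its x) x 80 (its y) x 18 mm, origin at the centre of its underside, z up, turned up to 8 degrees about z. In its middle, centred on the origin, a 12 mm deep cutout with a bright yellow floor 6 mm above the counter: an L of two channels 22 mm wide, 64 x 64 mm overall, its corner at -x, -y: the bracket fits with its axes along the foam's axes (same way round), with 6 mm to spare on each side.
- canister: Bystander: white ceramic canister with a lid, 104 mm in diameter, 150 mm high, on the robot's right; origin at the centre of its underside. Leave it alone.
- screwdriver: Bystander: screwdriver 200 mm long lying on the counter on the robot's left, roughly along world x; origin at the middle of its length at the underside. Leave it alone.
Not all that is in view belongs to the job. What is shaped like the short_foam but white is not meant. Leave any orange look-alike of the long_pull alone.

How it is judged:
By the outcome, as a careful person would: the job done as asked, in the order asked, and still so for the second after the job is handed in, with the robot touching nothing.
It also fails if it takes over 96 s, if anything falls off the work surface, if the arm or the gripper's body presses on something with over 40 N, if the wrist force passes 120 N, or if a joint passes its speed limit or range.

### The arm

A 7-joint arm with a two-finger parallel gripper is mounted at the origin on the work surface. World frame = base frame: x ahead of the robot, y to its left, z up, the work surface at z = 0. Lengths are in mm, angles in rad, forces in N, time in s.
With the tool pointing down it reaches from about 400 to 850 mm from the base axis. Payload 4.4 kg.
Tool frame: the origin (TCP) lies midway between the tips of the shut fingers; the grasp point (between the pads) lies 19 mm behind it (arm.grip_point_offset is the z of the grasp point in the tool frame, in mm); z points along the fingers, y is the line along which they close (so a half turn about z gives the same grasp; the last joint's range is limited). The gripper opens to 94 mm and grips with 3 to 60 N. Pads are 16 mm wide; open, the fingers measure 119 mm over their backs; the gripper's body (75 mm by 177 mm) begins 78 mm behind the grasp point.
Start: joints at [1.275, 0.628, 0.038, 1.517, -0.027, 0.996, -0.02], TCP at [148.087, -632.921, 205.478] pointing down, gripper open.
Joint ranges: [-3.06, 3.06], [-0.37, 2.12], [-1.25, 1.32], [0.18, 2.47], [-1.1, 4.24], [0.23, 1.98], [-2.94, 2.94]. Speed limits (rad/s): [2.57, 2.57, 3.14, 3.14, 3.14, 3.14, 3.14].

### API

Orientations are given as a 3x3 rotation matrix whose columns are the frame's x, y, z axes.
In Python, from rig import arm gives the robot as it stands. The module is installed in compiled form; this text tells all that it offers.
- The arm moves only by the tool servo_tool, never from a script. Its argument "commands" is a list of rows, each an object with "linear": the shift along the tool's x, y, z as a fraction of full scale, a list of three; "spin": the turn about the tool's z as a fraction of full scale. A call has 1 to 5 rows; each row is the pose to reach, as a shift and turn from the pose commanded when the call began, along the tool's axes at that moment; what a row does not reach only later rows make up. Full scale, the value 1, is 400 mm for a shift and 1.5 rad for a turn. A row lasts 1/10 s, in which the tool goes at most 50 mm and 8.59 degrees, less where a joint would pass 70% of its speed; a pose out of reach is approached as far as the arm can. A call with a number of a shift or a turn outside -1 to 1 is refused whole. A call with a gripper value outside its range is refused whole. "jaw" is the gripper command: -1 is fully open, 1 is shut, values between are in proportion, set as the call begins (left out, the last holds). The fingers move at their own pace and stop on an object; the grip force is fixed at half the most. Time passes only in rows, so rows that repeat a pose let the fingers close. It gives the time, the measured TCP pose, the force, the opening and the grip force at its end, in the units of the state.
- arm.observe(): the state, without advancing time (a new reading comes with each control period).
- arm.grab_frame(name): name is "scene" or "top" or "wrist"; returns a dict with "image" (400x640x3 uint8, red, green, blue), "fx", "fy", "cx", "cy" (pixels), "world_from_camera" (4x4, takes a point from camera to world coordinates); the wrist camera has in their place "tool_from_camera" (4x4, takes a point from camera to tool coordinates, whose origin is the TCP and whose axes are the flange's). Camera axes: x right, y down, z forward; pixel columns grow to the right and rows downward; lengths in mm; the calibration is good to about 2 mm. A picture is of the moment at which its call begins: read the wrist's pose just before it. There is no depth.
- arm.job_done(): hands the job in; it is judged then, once.
Trained networks look in the newest picture that a camera, given by its name, has taken for a name from the list of things; names that differ only in an ending like _2 or _b are one class to them, and where a whole thing is asked for, a point or a joint stands for the part that bears it (a point fixed in the world has none). Each returns a list of dicts, best first, with "p" (0 to 1); they miss things now and then, are a little off and sometimes report something else, mostly with a low value. They report only what shows in the picture. A call takes as long as a camera call. They do not tell look-alikes from the thing itself.
- arm.recognise(name, camera): "rect" ([centre column, centre row, width, height] in pixels, round what is visible of it).
- arm.trace(name, camera): "mask" (400x640 bool, what is visible of it) and "rect" ([centre column, centre row, width, height] in pixels, round what is visible of it).
The state is a dict: "time_s": time; "joints": joint angles; "joint_vel": joint speeds; "tau": joint torques, N m; "ee_pos": TCP position; "tool_rot": TCP orientation; "force": force on the tool from outside, world axes, zero at the start; "torque": the same for the moment, N m; "width": opening from 0.0 (shut) to 1.0 (fully open); "gripper_force": force on a finger pad.
Only numpy, scipy, OpenCV 4.12 (cv2) and the standard library are available. Lean on these libraries where they do the work, as an engineer would, in place of code of your own. Each camera call takes 0.05 s, during which the arm holds its last target. There are 200 camera calls.

## Working session

There is one attempt and no reset: what is moved stays moved. The work goes in short steps, Python scripts to look and compute and a tool call to move; the robot and the scene stay as the last step left them, time stands still between calls to the robot, and variables do not carry over. Pictures are saved under pics/ and viewed, at most 14 in all, crops included, and the job is handed in when it is done.

Besides the shell and the picture viewer there is one more tool, called after "Emit:" as name(argument=value, ...) on one line, values as JSON. servo_tool: Moves the arm, as the interface text tells. Its arguments: {"type":"object","properties":{"commands":{"type":"array","items":{"type":"object","properties":{"linear":{"type":"array","items":{"type":"number"}},"spin":{"type":"number"}}}},"jaw":{"type":"number"}},"required":["commands"]}

```bash
mkdir -p pics; cat > h.py <<'E'
import numpy as np, cv2
from rig import arm
def grab(n):
    f=arm.grab_frame(n); return f
def ray(f,px,z,T=None):
    T=f["world_from_camera"] if T is None else T
    T=np.array(T); px=np.atleast_2d(px).astype(float)
    d=np.c_[(px[:,0]-f["cx"])/f["fx"],(px[:,1]-f["cy"])/f["fy"],np.ones(len(px))]@T[:3,:3].T
    o=T[:3,3]; return o+d*((z-o[2])/d[:,2])[:,None]
E
python3 - <<'E'
from h import *
s=arm.observe(); print(s["tool_rot"],s["ee_pos"],s["width"],arm.grip_point_offset)
for c in ["top","scene"]:
    f=grab(c); cv2.imwrite(f"pics/{c}0.png",f["image"][:,:,::-1]); print(c,np.round(f["world_from_camera"],3).tolist(),f["fx"],f["cx"],f["cy"])
    for n in ["long_pull","short_pull","knob","bracket","long_foam","short_foam","knob_foam","bracket_foam","canister","screwdriver"]:
        for r in arm.trace(n,c):
            if r["p"]>.2: print(n,round(r["p"],2),np.round(r["rect"]).tolist(),np.round(ray(f,r["rect"][:2],15)[0]).tolist())
E
```

```text
[[ 9.73709163e-01  2.27794305e-01 -4.69159369e-04]
 [ 2.27794784e-01 -9.73707457e-01  1.82342162e-03]
 [-4.14589170e-05 -1.88235439e-03 -9.99998228e-01]] [ 147.91715852 -632.25804049  204.57397519] 1.001905540087168 -18.8
top [[-0.002, -0.997, 0.083, 389.026], [-1.0, 0.001, -0.017, 18.521], [0.017, -0.083, -0.996, 1655.367], [0.0, 0.0, 0.0, 1.0]] 494.7530952935175 320.80581441681437 202.20960980886363
long_pull 0.62 [339.0, 225.0, 21.0, 37.0] [450.0, -70.0, 15.0]
long_pull 0.5 [376.0, 269.0, 24.0, 33.0] [306.0, -190.0, 15.0]
short_pull 0.52 [246.0, 227.0, 15.0, 27.0] [445.0, 236.0, 15.0]
knob 0.48 [341.0, 225.0, 22.0, 39.0] [450.0, -76.0, 15.0]
bracket 0.67 [258.0, 180.0, 30.0, 51.0] [602.0, 200.0, 15.0]
bracket 0.53 [292.0, 232.0, 12.0, 16.0] [428.0, 86.0, 15.0]
long_foam 0.68 [259.0, 181.0, 32.0, 53.0] [598.0, 197.0, 15.0]
short_foam 0.63 [299.0, 175.0, 28.0, 48.0] [618.0, 63.0, 15.0]
short_foam 0.55 [208.0, 139.0, 37.0, 51.0] [738.0, 367.0, 15.0]
bracket_foam 0.75 [336.0, 173.0, 30.0, 49.0] [623.0, -61.0, 15.0]
canister 0.89 [473.0, 227.0, 44.0, 28.0] [444.0, -517.0, 15.0]
screwdr
[... 614 characters left out ...]
0]
bracket 0.37 [302.0, 161.0, 5.0, 13.0] [435.0, -222.0, 15.0]
long_foam 0.94 [326.0, 251.0, 57.0, 43.0] [618.0, 204.0, 15.0]
short_foam 0.64 [324.0, 317.0, 73.0, 50.0] [747.0, 380.0, 15.0]
short_foam 0.61 [300.0, 223.0, 52.0, 32.0] [620.0, 61.0, 15.0]
knob_foam 0.61 [257.0, 185.0, 48.0, 32.0] [646.0, -179.0, 15.0]
bracket_foam 0.74 [278.0, 202.0, 52.0, 34.0] [627.0, -62.0, 15.0]
bracket_foam 0.55 [325.0, 251.0, 59.0, 47.0] [621.0, 202.0, 15.0]
canister 0.62 [265.0, 116.0, 29.0, 40.0] [390.0, -603.0, 15.0]
canister 0.24 [354.0, 204.0, 25.0, 8.0] [424.0, 80.0, 15.0]
screwdriver 0.7 [352.0, 206.0, 23.0, 11.0] [435.0, 84.0, 15.0]
screwdriver 0.59 [426.0, 282.0, 31.0, 17.0] [458.0, 441.0, 15.0]
```

View pics/top0.png

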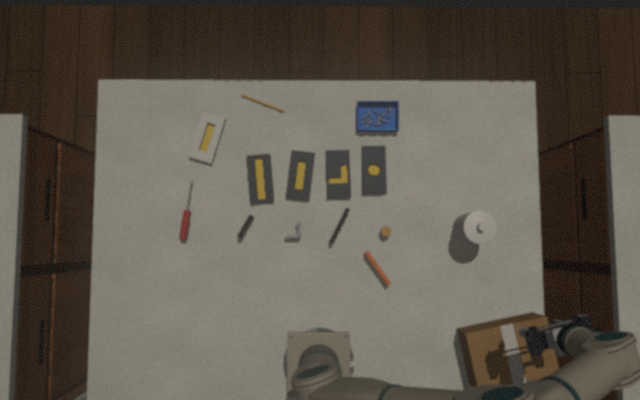

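View pics/scene0.png

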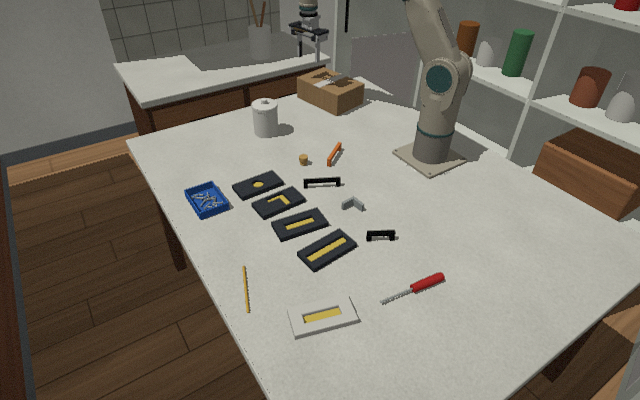

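The top view shows the four dark foams in row y-order long (260,180), short (300,176), bracket (338,175) and knob (374,171). The loose parts lie below: short pull (246,227), bracket (293,232), long pull (339,226) and knob (385,232). The white foam (208,139) and orange pull (376,269) are decoys, and the scene view agrees. Now I'll move the wrist over the work for precise measuring.

Emit:
servo_tool(commands=[{"linear": [0.066, -0.076, -0.024], "spin": 0}, {"linear": [0.132, -0.152, -0.048], "spin": 0}, {"linear": [0.198, -0.227, -0.073], "spin": 0}, {"linear": [0.264, -0.303, -0.097], "spin": 0}, {"linear": [0.33, -0.378, -0.121], "spin": 0}], jaw=-1)

```text
time_s: 1.6
ee_pos: [242.8, -454.2, 254.4]
tool_rot: [[0.974, 0.228, 0.0], [0.228, -0.974, -0.0], [0.0, 0.0, -1.0]]
force: [0.7, 0.0, -1.2]
width: 0.999
gripper_force: 0.0
```

Emit:
servo_tool(commands=[{"linear": [0.066, -0.076, -0.024], "spin": 0}, {"linear": [0.132, -0.152, -0.048], "spin": 0}, {"linear": [0.198, -0.227, -0.073], "spin": 0}, {"linear": [0.264, -0.303, -0.097], "spin": 0}, {"linear": [0.33, -0.378, -0.121], "spin": 0}])

```text
time_s: 2.1
ee_pos: [336.8, -276.9, 303.0]
tool_rot: [[0.974, 0.228, 0.001], [0.228, -0.974, -0.001], [0.001, 0.001, -1.0]]
force: [1.1, 0.5, 0.6]
width: 1.001
gripper_force: 0.0
```

Emit:
servo_tool(commands=[{"linear": [0.066, -0.076, -0.024], "spin": 0}, {"linear": [0.132, -0.152, -0.048], "spin": 0}, {"linear": [0.198, -0.227, -0.073], "spin": 0.05}, {"linear": [0.264, -0.303, -0.097], "spin": 0.1}, {"linear": [0.33, -0.378, -0.121], "spin": 0.153}])

```text
time_s: 2.6
ee_pos: [430.9, -99.5, 351.5]
tool_rot: [[1.0, -0.003, 0.001], [-0.003, -1.0, -0.0], [0.001, 0.0, -1.0]]
force: [0.6, -0.3, -0.2]
width: 1.002
gripper_force: 0.0
```

Emit:
servo_tool(commands=[{"linear": [0, 0, 0], "spin": 0}, {"linear": [0, 0, 0], "spin": 0}])

```text
time_s: 2.8
ee_pos: [430.5, -100.7, 350.8]
tool_rot: [[1.0, 0.003, 0.0], [0.003, -1.0, -0.001], [0.0, 0.001, -1.0]]
force: [0.5, -0.1, -0.6]
width: 0.999
gripper_force: 0.0
```

```bash
cat >> h.py <<'E'
def wrist():
    s=arm.observe(); f=arm.grab_frame("wrist"); M=np.eye(4); M[:3,:3]=s["tool_rot"]; M[:3,3]=s["ee_pos"]
    return s,f,M@np.array(f["tool_from_camera"])
E
python3 - <<'E'
from h import *
s,f,T=wrist(); cv2.imwrite("pics/w1.png",f["image"][:,:,::-1]); print(np.round(f["tool_from_camera"],3).tolist(),f["fx"],f["cx"],f["cy"])
print(ray(f,[[0,0],[639,0],[639,399],[0,399]],0,T).round())
E
```

```text
[[-0.0, -0.967, -0.254, 73.472], [1.0, -0.0, -0.0, 0.241], [0.0, -0.254, 0.967, -179.237], [0.0, 0.0, 0.0, 1.0]] 319.68250430835934 316.65828599791075 201.08942274886712
[[ 669.  365.    0.]
 [ 672. -575.    0.]
 [ -52. -762.    0.]
 [ -56.  545.    0.]]
```

View pics/w1.png

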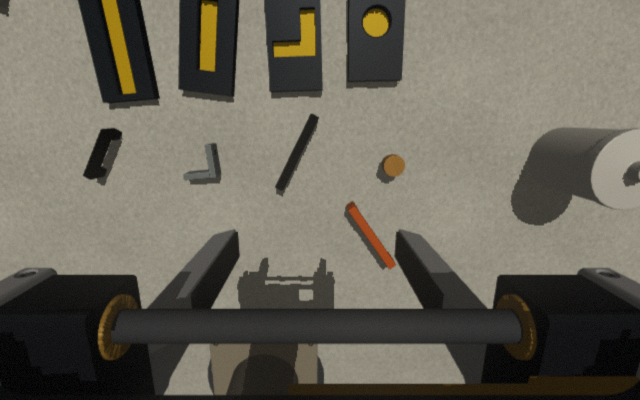

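The wrist view shows all four foams at the top (cut off) and the pieces: short pull (103,153), bracket (205,163), long pull (297,152) and knob (393,165). The orange pull is at (370,235). I'll move nearer and forward so that everything is in frame.

Emit:
servo_tool(commands=[{"linear": [0.056, -0.069, 0.056], "spin": 0}, {"linear": [0.112, -0.138, 0.112], "spin": 0}, {"linear": [0.168, -0.206, 0.168], "spin": 0}, {"linear": [0.225, -0.275, 0.225], "spin": 0}, {"linear": [0.225, -0.275, 0.225], "spin": 0}])

```text
time_s: 3.35
ee_pos: [520.2, 11.4, 257.3]
tool_rot: [[1.0, 0.004, -0.005], [0.004, -1.0, 0.002], [-0.005, -0.002, -1.0]]
force: [-0.6, -0.3, -1.0]
width: 0.999
gripper_force: 0.0
```

Emit:
servo_tool(commands=[{"linear": [0, 0, 0], "spin": 0}, {"linear": [0, 0, 0], "spin": 0}])

```text
time_s: 3.55
ee_pos: [519.9, 6.6, 261.1]
tool_rot: [[1.0, -0.003, 0.0], [-0.003, -1.0, -0.001], [0.0, 0.001, -1.0]]
force: [-0.8, 0.2, -0.4]
width: 1.0
gripper_force: 0.0
```

```bash
python3 - <<'E'
from h import *
s,f,T=wrist(); im=f["image"]; cv2.imwrite("pics/w2.png",im[:,:,::-1]); print(s["ee_pos"])
hsv=cv2.cvtColor(im,cv2.COLOR_RGB2HSV)
m=cv2.inRange(hsv,(18,120,80),(36,255,255)); n,l,st,c=cv2.connectedComponentsWithStats(m)
for i in range(1,n):
    if st[i,4]>60:
        cnt=max(cv2.findContours((l==i).astype(np.uint8),0,1)[0],key=len)[:,0]
        r=cv2.minAreaRect(ray(f,cnt,6,T)[:,:2].astype(np.float32)); print("Y",st[i].tolist(),np.round(r[0]),np.round(r[1]),round(r[2],1))
for n in ["long_pull","short_pull","knob","bracket","long_foam","short_foam","knob_foam","bracket_foam"]:
    for q in arm.trace(n,"wrist")[:3]:
        if q["p"]<.3: continue
        h=17.5 if "foam" in n else 30
        cnts=cv2.findContours(q["mask"].astype(np.uint8),0,1)[0]
        cnt=max(cnts,key=len)[:,0]; r=cv2.minAreaRect(ray(f,cnt,h,T)[:,:2].astype(np.float32))
        print(n,round(q["p"],2),np.round(q["rect"]).tolist(),np.round(r[0]),np.round(r[1]),round(r[2],1))
E
```

```text
[519.87837892   6.56022012 261.09988302]
Y [0, 0, 12, 29, 313] [717. 384.] [13. 33.] 75.7
Y [151, 48, 39, 113, 1996] [607. 196.] [140.  23.] 5.0
Y [262, 57, 26, 79, 1571] [619.  61.] [27. 96.] 83.2
Y [455, 65, 28, 32, 702] [ 638. -188.] [38. 34.] 6.1
Y [349, 66, 49, 54, 1375] [623. -67.] [64. 62.] 1.9
Y [475, 235, 19, 14, 71] [ 418. -239.] [27. 17.] 78.0
Y [99, 296, 21, 63, 251] [277. 334.] [ 24. 117.] 75.3
Y [523, 305, 13, 54, 247] [ 266. -328.] [99. 18.] 10.2
long_pull 0.94 [372.0, 224.0, 57.0, 85.0] [452. -66.] [ 24. 132.] 63.4
long_pull 0.73 [482.0, 237.0, 32.0, 32.0] [ 433. -217.] [47. 33.] 56.5
short_pull 0.92 [149.0, 227.0, 38.0, 65.0] [450. 235.] [ 23. 100.] 59.9
knob 0.66 [479.0, 236.0, 36.0, 28.0] [ 434. -217.] [51. 34.] 47.1
long_foam 0.71 [169.0, 102.0, 94.0, 136.0] [608. 192.] [161.  87.] 5.6
short_foam 0.92 [24.0, 34.0, 49.0, 67.0] [697. 358.] [52. 76.] 74.1
short_foam 0.6 [277.0, 92.0, 70.0, 140.0] [619.  60.] [ 82. 161.] 83.8
knob_foam 0.63 [471.0, 75.0, 85.0, 141.0] [ 639. -183.] [161.  89.] 1.2
bracket_foam 0.85 [374.0, 87.0, 72.0, 137.0] [623. -66.] [160.  81.] 2.0
```

View pics/w2.png

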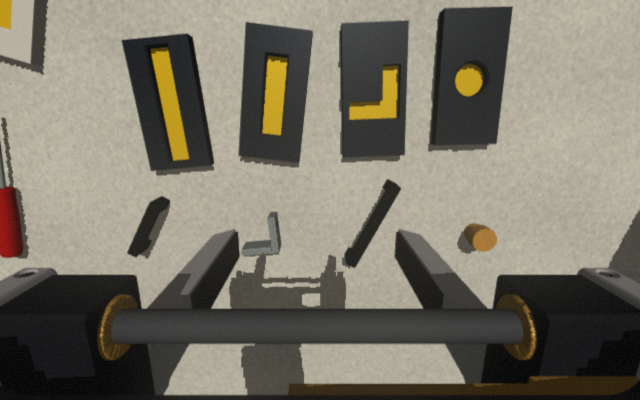

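All is in frame here. The yellow floors are at (170,104), (276,95), (374,92) and (469,80), and each fits its given size. The pieces are short pull (149,227), bracket (265,235), long pull (372,224) and knob (481,237). I'll hover over the long pull first.

Emit:
servo_tool(commands=[{"linear": [-0.044, 0.047, 0.082], "spin": 0.079}, {"linear": [-0.088, 0.095, 0.164], "spin": 0.157}, {"linear": [-0.131, 0.143, 0.246], "spin": 0.236}, {"linear": [-0.175, 0.19, 0.328], "spin": 0.314}, {"linear": [-0.175, 0.19, 0.328], "spin": 0.314}])

```text
time_s: 4.5
ee_pos: [444.6, -69.4, 126.5]
tool_rot: [[0.889, -0.459, -0.01], [-0.459, -0.889, -0.001], [-0.009, 0.005, -1.0]]
force: [-0.2, -1.0, 0.2]
width: 1.0
gripper_force: 0.0
```

Emit:
servo_tool(commands=[{"linear": [0, 0, 0], "spin": 0}, {"linear": [0, 0, 0], "spin": 0}, {"linear": [0, 0, 0], "spin": 0}])

```text
time_s: 4.8
ee_pos: [452.2, -66.3, 130.5]
tool_rot: [[0.892, -0.452, 0.003], [-0.452, -0.892, 0.0], [0.003, -0.002, -1.0]]
force: [0.4, 0.1, -0.4]
width: 1.003
gripper_force: 0.0
```

```bash
cat >> h.py <<'E'
from scipy.optimize import minimize
def box(x0,x1,y0,y1,z0,z1): return np.array([[x,y,z] for x in (x0,x1) for y in (y0,y1) for z in (z0,z1)],float)
def cyl(r,z0,z1): return np.array([[r*np.cos(a),r*np.sin(a),z] for a in np.linspace(0,6.283,33) for z in (z0,z1)])
def pull(L): return [box(-L/2,L/2,-7,7,20,35),box(-L/2,-L/2+14,-7,7,0,20),box(L/2-14,L/2,-7,7,0,20)]
MODEL=dict(long_pull=pull(128),short_pull=pull(84),knob=[cyl(17,16,34),cyl(14,0,3),cyl(9,0,20)],
 bracket=[box(-26,26,-26,-16,0,30),box(-26,-16,-26,26,0,30)])
def sil(name,p,f,T,zb=0):
    c,s=np.cos(p[2]),np.sin(p[2]); Ti=np.linalg.inv(T); m=np.zeros((400,640),np.uint8)
    for b in MODEL[name]:
        w=np.c_[b[:,0]*c-b[:,1]*s+p[0],b[:,0]*s+b[:,1]*c+p[1],b[:,2]+zb]
        q=w@Ti[:3,:3].T+Ti[:3,3]; u=np.c_[q[:,0]/q[:,2]*f["fx"]+f["cx"],q[:,1]/q[:,2]*f["fy"]+f["cy"]]
        cv2.fillConvexPoly(m,np.round(cv2.convexHull(u.astype(np.float32))*16).astype(np.int32),255,cv2.LINE_AA,4)
    return m/255.
def fit(name,mask,p0,f,T,zb=0):
    M=mask.astype(float)
    def cost(v):
        m=sil(name,[v[0],v[1],v[2]/100],f,T,zb); return 1-np.minimum(m,M).sum()/np.maximum(m,M).sum()
    v0=np.array([p0[0],p0[1],p0[2]*100]); best=None
    for d in (8,4,2):
        r=minimize(cost,v0,method="Nelder-Mead",options=dict(initial_simplex=v0+np.vstack([np.zeros(3),np.eye(3)*d]),xatol=.02,fatol=1e-5)); v0=r.x
    return np.array([v0[0],v0[1],v0[2]/100]),1-r.fun
def look(name,p0,pic,thr=None,zb=0):
    s,f,T=wrist(); im=f["image"].copy(); tr=[q for q in arm.trace(name,"wrist")]
    tcp=np.array(s["ee_pos"]); yaw=np.arctan2(s["tool_rot"][1][0],s["tool_rot"][0][0]); print("tcp",tcp.round(1),"yaw",yaw.round(3))
    cand=[]
    for q in tr[:4]: cand.append((q["p"],)+fit(name,q["mask"],p0,f,T,zb))
    if thr is not None: cand.append(("thr",)+fit(name,thr(im),p0,f,T,zb))
    for c in cand: print(name,c[0],np.round(c[1],3),"iou",round(c[2],3))
    b=max(cand,key=lambda c:c[2])[1] if cand else np.array(p0)
    e=(sil(name,b,f,T,zb)>.5).astype(np.uint8); cv2.drawContours(im,cv2.findContours(e,0,1)[0],-1,(255,0,255),1)
    cv2.imwrite(f"pics/{pic}.png",im[:,:,::-1]); return s,f,T,b
def cmd(s,xyz,yaw):
    R=np.array(s["tool_rot"]); y0=np.arctan2(R[1,0],R[0,0]); d=np.array(xyz)-s["ee_pos"]
    R=np.c_[[np.cos(y0),np.sin(y0),0],[np.sin(y0),-np.cos(y0),0],[0,0,-1]]
    dy=(yaw-y0+np.pi)%(2*np.pi)-np.pi
    print("CMD lin",(R.T@d/400).round(4),"spin",round(-dy/1.5,4),"rows",np.ceil(max(np.linalg.norm(d)/50,abs(dy)/.1499)))
E
python3 - <<'E'
from h import *
s,f,T,b=look("long_pull",[450,-66,-.47],"lp",lambda im:cv2.morphologyEx(((im.max(2)<45)&(np.arange(640)>230)&(np.arange(640)<400)).astype(np.uint8),cv2.MORPH_OPEN,np.ones((3,3))))
cmd(s,[b[0],b[1],14],b[2]); print(arm.observe()["ee_pos"],np.array(s["joints"]).round(2))
E
```

```text
tcp [452.2 -66.3 130.5] yaw -0.469
long_pull 0.9 [450.   -66.    -0.47] iou 0.0
long_pull 0.84 [449.389 -68.253  -0.471] iou 0.871
long_pull thr [449.578 -68.459  -0.475] iou 0.453
CMD lin [-0.004   0.0076  0.2914] spin 0.0019 rows 3.0
[451.6053421  -66.49684293 130.31609394] [ 0.14  0.48 -0.08  2.12  0.07  0.55 -2.02]
```

View pics/lp.png

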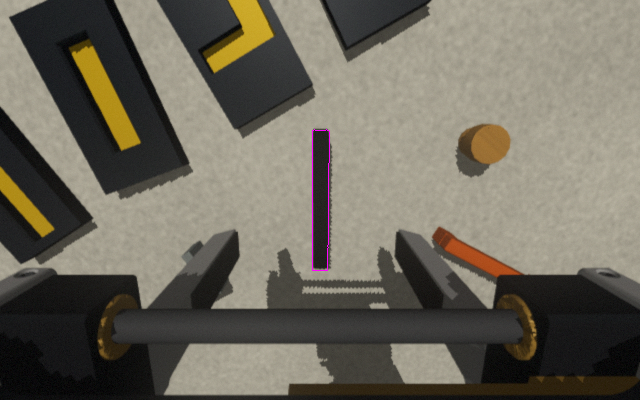

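The fitted silhouette lies on the long pull at (321,200), so I'll grasp it.

Emit:
servo_tool(commands=[{"linear": [-0.002, 0.004, 0.1], "spin": 0.002}, {"linear": [-0.004, 0.0076, 0.2], "spin": 0.002}, {"linear": [-0.004, 0.0076, 0.265], "spin": 0.002}, {"linear": [-0.004, 0.0076, 0.291], "spin": 0.002}, {"linear": [-0.004, 0.0076, 0.291], "spin": 0.002}], jaw=0.1)

```text
time_s: 5.4
ee_pos: [447.3, -68.7, 12.4]
tool_rot: [[0.89, -0.456, -0.002], [-0.456, -0.89, 0.0], [-0.002, 0.0, -1.0]]
force: [-0.0, 0.3, 0.9]
width: 0.61
gripper_force: 0.0
```

Emit:
servo_tool(commands=[{"linear": [0, 0, 0], "spin": 0}, {"linear": [0, 0, 0], "spin": 0}, {"linear": [0, 0, 0], "spin": 0}, {"linear": [0, 0, 0], "spin": 0}, {"linear": [0, 0, 0], "spin": 0}], jaw=1)

```text
time_s: 5.9
ee_pos: [447.9, -69.1, 13.6]
tool_rot: [[0.89, -0.456, 0.001], [-0.456, -0.89, -0.0], [0.001, -0.0, -1.0]]
force: [-0.5, -0.4, 0.2]
width: 0.186
gripper_force: 0.0
```

Emit:
servo_tool(commands=[{"linear": [0, 0, 0], "spin": 0}, {"linear": [0, 0, -0.05], "spin": 0}, {"linear": [0, 0, -0.1], "spin": 0}, {"linear": [0, 0, -0.15], "spin": 0}, {"linear": [0, 0, -0.15], "spin": 0}])

```text
time_s: 6.4
ee_pos: [449.0, -69.2, 74.8]
tool_rot: [[0.89, -0.456, 0.004], [-0.456, -0.89, -0.0], [0.004, -0.001, -1.0]]
force: [1.2, 0.1, -0.5]
width: 0.146
gripper_force: 30.0
```

```bash
python3 - <<'E'
from h import *
s=arm.observe(); print(s["ee_pos"],s["width"],s["gripper_force"]); cmd(s,[607.5,195,75],np.radians(5))
E
```

```text
[448.98438623 -69.24523588  74.7905428 ] 0.1457269244229139 29.998336136341095
CMD lin [ 5.110e-02 -7.687e-01 -5.000e-04] spin -0.3741 rows 7.0
```

Emit:
servo_tool(commands=[{"linear": [0.007, -0.11, 0], "spin": 0}, {"linear": [0.0146, -0.22, 0], "spin": 0}, {"linear": [0.022, -0.33, 0], "spin": 0}, {"linear": [0.029, -0.44, 0], "spin": 0}, {"linear": [0.036, -0.55, 0], "spin": 0}])

```text
time_s: 6.9
ee_pos: [560.7, 121.6, 71.8]
tool_rot: [[0.89, -0.456, -0.002], [-0.456, -0.89, -0.001], [-0.001, 0.001, -1.0]]
force: [0.2, -0.6, -1.4]
width: 0.148
gripper_force: 30.0
```

Emit:
servo_tool(commands=[{"linear": [0.007, -0.11, 0], "spin": -0.08}, {"linear": [0.015, -0.219, 0], "spin": -0.17}, {"linear": [0.015, -0.219, 0], "spin": -0.26}, {"linear": [0.015, -0.219, 0], "spin": -0.34}, {"linear": [0.015, -0.219, 0], "spin": -0.374}])

```text
time_s: 7.4
ee_pos: [605.1, 195.4, 71.1]
tool_rot: [[0.996, 0.091, -0.002], [0.091, -0.996, -0.001], [-0.002, 0.0, -1.0]]
force: [0.3, 0.5, -2.0]
width: 0.146
gripper_force: 30.0
```

Emit:
servo_tool(commands=[{"linear": [0, 0, 0], "spin": 0}, {"linear": [0, 0, 0], "spin": 0}, {"linear": [0, 0, 0], "spin": 0}])

```text
time_s: 7.7
ee_pos: [605.7, 195.2, 72.5]
tool_rot: [[0.996, 0.086, -0.001], [0.086, -0.996, -0.0], [-0.001, 0.0, -1.0]]
force: [-0.2, 0.5, -1.6]
width: 0.143
gripper_force: 30.0
```

```bash
cat >> h.py <<'E'
def foam(c,yaw,f,T,z=18,L=160,W=80):
    a=np.array([[1,1],[1,-1],[-1,-1],[-1,1]])*[L/2,W/2]; R=np.array([[np.cos(yaw),-np.sin(yaw)],[np.sin(yaw),np.cos(yaw)]])
    w=np.c_[a@R.T+c,np.full(4,z)]; Ti=np.linalg.inv(T); q=w@Ti[:3,:3].T+Ti[:3,3]
    return np.c_[q[:,0]/q[:,2]*f["fx"]+f["cx"],q[:,1]/q[:,2]*f["fy"]+f["cy"]].round().astype(np.int32)
def place(pic,name,c,yaw,fname,zb,L,W,p=None):
    s,f,T=wrist(); im=f["image"].copy(); t=np.array(s["ee_pos"]); y=np.arctan2(s["tool_rot"][1][0],s["tool_rot"][0][0])
    print("tcp",t.round(1),"yaw",y.round(3),"w",s["width"],"F",s["gripper_force"])
    cv2.polylines(im,[foam(c,yaw,f,T)],True,(255,0,255)); cv2.polylines(im,[foam(c,yaw,f,T,18,L,W)],True,(0,255,255))
    m=(sil(name,[t[0],t[1],y] if p is None else p,f,T,zb)>.5).astype(np.uint8); cv2.drawContours(im,cv2.findContours(m,0,1)[0],-1,(0,255,0),1)
    cv2.imwrite(f"pics/{pic}.png",im[:,:,::-1]); return s
E
python3 - <<'E'
from h import *
s=place("lp2","long_pull",[607.5,195],np.radians(5),"long_foam",61,140,26); cmd(s,[607.5,195,22],np.radians(5))
E
```

```text
tcp [605.7 195.2  72.5] yaw 0.086 w 0.1430433193072286 F 29.998445212841034
CMD lin [0.0044 0.0009 0.1262] spin -0.0007 rows 2.0
```

View pics/lp2.png

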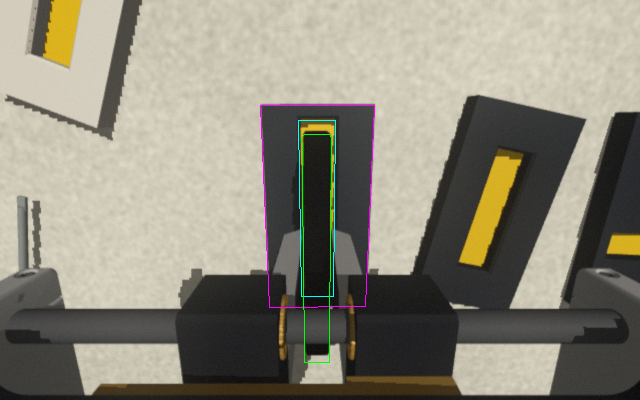

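The foam outline (magenta) fits the foam and the pull lies within the slot at (318,210), so I'll lower and release.

Emit:
servo_tool(commands=[{"linear": [0, 0, 0.05], "spin": 0}, {"linear": [0, 0, 0.09], "spin": 0}, {"linear": [0, 0, 0.115], "spin": 0}, {"linear": [0, 0, 0.128], "spin": 0}, {"linear": [0, 0, 0.128], "spin": 0}])

```text
time_s: 8.25
ee_pos: [605.5, 195.2, 21.0]
tool_rot: [[0.996, 0.087, -0.001], [0.087, -0.996, -0.001], [-0.001, 0.0, -1.0]]
force: [0.6, -0.5, -0.7]
width: 0.151
gripper_force: 30.0
```

Emit:
servo_tool(commands=[{"linear": [0, 0, 0], "spin": 0}, {"linear": [0, 0, 0], "spin": 0}, {"linear": [0, 0, 0], "spin": 0}, {"linear": [0, 0, 0], "spin": 0}], jaw=0.3)

```text
time_s: 8.65
ee_pos: [606.4, 195.5, 22.4]
tool_rot: [[0.996, 0.087, 0.001], [0.087, -0.996, 0.0], [0.001, -0.0, -1.0]]
force: [-0.7, -0.7, 0.4]
width: 0.353
gripper_force: 0.0
```

Emit:
servo_tool(commands=[{"linear": [0, 0, -0.08], "spin": 0}, {"linear": [0, 0, -0.18], "spin": 0}, {"linear": [0, 0, -0.27], "spin": 0}, {"linear": [0, 0, -0.27], "spin": 0}, {"linear": [0, 0, -0.27], "spin": 0}])

```text
time_s: 9.15
ee_pos: [606.6, 195.5, 131.0]
tool_rot: [[0.996, 0.087, 0.002], [0.087, -0.996, 0.001], [0.002, -0.0, -1.0]]
force: [0.4, -0.5, -0.3]
width: 0.352
gripper_force: 0.0
```

```bash
python3 - <<'E'
from h import *
s,f,T,b=look("long_pull",[607.5,195,.087],"lp3",zb=6)
cmd(s,[450,236,130],np.radians(-30))
E
```

```text
tcp [606.6 195.5 131. ] yaw 0.087
long_pull 0.78 [6.07539e+02 1.95743e+02 8.70000e-02] iou 0.901
CMD lin [-0.3811 -0.135   0.0025] spin 0.4071 rows 5.0
```

View pics/lp3.png

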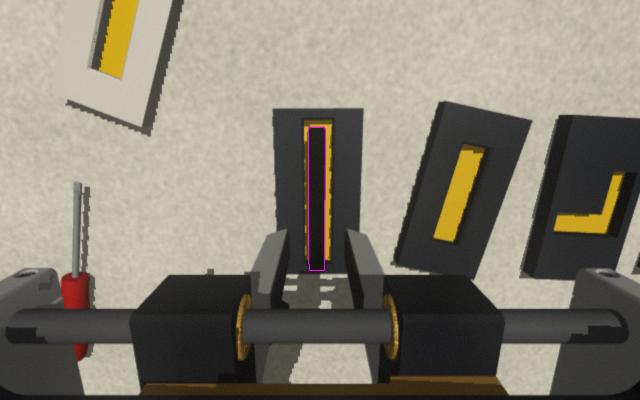

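The long pull sits in its slot at (317,200), with yellow on both sides. Next is the short pull.

Emit:
servo_tool(commands=[{"linear": [-0.076, -0.027, 0], "spin": 0.081}, {"linear": [-0.152, -0.054, 0], "spin": 0.163}, {"linear": [-0.229, -0.081, 0], "spin": 0.244}, {"linear": [-0.305, -0.108, 0], "spin": 0.326}, {"linear": [-0.381, -0.135, 0], "spin": 0.407}], jaw=-1)

```text
time_s: 9.75
ee_pos: [447.3, 235.5, 128.6]
tool_rot: [[0.864, -0.504, -0.002], [-0.504, -0.864, -0.001], [-0.001, 0.002, -1.0]]
force: [-0.4, 0.4, -0.7]
width: 0.745
gripper_force: 0.0
```

Emit:
servo_tool(commands=[{"linear": [0, 0, 0], "spin": 0}, {"linear": [0, 0, 0], "spin": 0}, {"linear": [0, 0, 0], "spin": 0}])

```text
time_s: 10.05
ee_pos: [450.5, 235.4, 129.4]
tool_rot: [[0.866, -0.5, 0.0], [-0.5, -0.866, -0.001], [0.0, 0.0, -1.0]]
force: [0.2, -0.3, 0.2]
width: 0.982
gripper_force: 0.0
```

```bash
python3 - <<'E'
from h import *
s,f,T,b=look("short_pull",[450,236,-.52],"sp")
cmd(s,[b[0],b[1],14],b[2])
E
```

```text
tcp [450.5 235.4 129.4] yaw -0.523
short_pull 0.6 [446.69  241.35   -0.533] iou 0.9
CMD lin [-0.0156 -0.0081  0.2884] spin 0.0064 rows 3.0
```

View pics/sp.png

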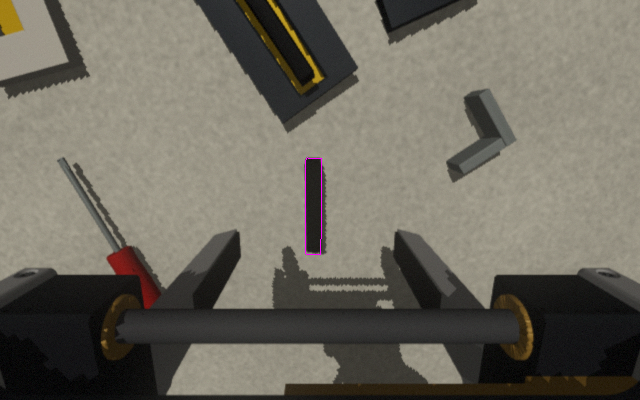

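The fit lies on the short pull at (313,205), so I'll grasp it.

Emit:
servo_tool(commands=[{"linear": [-0.006, -0.004, 0.1], "spin": 0.006}, {"linear": [-0.013, -0.008, 0.2], "spin": 0.006}, {"linear": [-0.013, -0.008, 0.265], "spin": 0.006}, {"linear": [-0.013, -0.008, 0.288], "spin": 0.006}, {"linear": [-0.013, -0.008, 0.288], "spin": 0.006}], jaw=0.1)

```text
time_s: 10.65
ee_pos: [446.5, 240.4, 13.6]
tool_rot: [[0.861, -0.508, -0.002], [-0.508, -0.861, -0.001], [-0.001, 0.002, -1.0]]
force: [-0.1, -0.1, -0.6]
width: 0.613
gripper_force: 0.0
```

Emit:
servo_tool(commands=[{"linear": [0, 0, 0], "spin": 0}, {"linear": [0, 0, 0], "spin": 0}, {"linear": [0, 0, 0], "spin": 0}, {"linear": [0, 0, 0], "spin": 0}, {"linear": [0, 0, 0], "spin": 0}], jaw=1)

```text
time_s: 11.15
ee_pos: [446.9, 241.5, 15.2]
tool_rot: [[0.862, -0.507, 0.001], [-0.507, -0.862, 0.001], [0.0, -0.001, -1.0]]
force: [0.3, -0.3, -0.2]
width: 0.186
gripper_force: 0.0
```

Emit:
servo_tool(commands=[{"linear": [0, 0, 0], "spin": 0}, {"linear": [0, 0, -0.05], "spin": 0}, {"linear": [0, 0, -0.1], "spin": 0}, {"linear": [0, 0, -0.15], "spin": 0}, {"linear": [0, 0, -0.15], "spin": 0}])

```text
time_s: 11.65
ee_pos: [448.1, 242.1, 76.6]
tool_rot: [[0.862, -0.507, 0.004], [-0.507, -0.862, 0.002], [0.002, -0.004, -1.0]]
force: [0.3, 0.5, -0.9]
width: 0.146
gripper_force: 30.0
```

```bash
python3 - <<'E'
from h import *
s=arm.observe(); print(s["ee_pos"],s["width"],s["gripper_force"]); cmd(s,[619,61,75],np.radians(-6.8))
E
```

```text
[448.06296673 242.10640457  76.63955497] 0.14583375702708704 29.967074990272522
CMD lin [0.598  0.1733 0.0041] spin -0.2757 rows 5.0
```

Emit:
servo_tool(commands=[{"linear": [0.1, 0.029, 0], "spin": 0}, {"linear": [0.2, 0.058, 0], "spin": 0}, {"linear": [0.3, 0.087, 0], "spin": 0}, {"linear": [0.4, 0.116, 0], "spin": 0}, {"linear": [0.5, 0.145, 0], "spin": 0}])

```text
time_s: 12.15
ee_pos: [589.8, 88.3, 73.5]
tool_rot: [[0.862, -0.507, -0.002], [-0.507, -0.862, -0.0], [-0.001, 0.001, -1.0]]
force: [0.5, 0.9, -0.8]
width: 0.141
gripper_force: 30.0
```

Emit:
servo_tool(commands=[{"linear": [0.05, 0.014, 0], "spin": -0.09}, {"linear": [0.098, 0.028, 0], "spin": -0.18}, {"linear": [0.098, 0.028, 0], "spin": -0.25}, {"linear": [0.098, 0.028, 0], "spin": -0.276}, {"linear": [0.098, 0.028, 0], "spin": -0.276}])

```text
time_s: 12.65
ee_pos: [616.7, 60.6, 73.7]
tool_rot: [[0.993, -0.119, -0.002], [-0.119, -0.993, 0.001], [-0.002, -0.0, -1.0]]
force: [0.2, 0.0, -0.4]
width: 0.151
gripper_force: 30.0
```

Emit:
servo_tool(commands=[{"linear": [0, 0, 0], "spin": 0}, {"linear": [0, 0, 0], "spin": 0}])

```text
time_s: 12.85
ee_pos: [617.2, 60.9, 74.5]
tool_rot: [[0.993, -0.118, -0.0], [-0.118, -0.993, -0.0], [-0.0, 0.0, -1.0]]
force: [0.6, -0.7, -0.4]
width: 0.145
gripper_force: 30.0
```

```bash
python3 - <<'E'
from h import *
s=place("sp2","short_pull",[619,61],np.radians(-6.8),"short_foam",60,96,26); cmd(s,[619,61,21],np.radians(-6.8))
E
```

```text
tcp [617.2  60.9  74.5] yaw -0.118 w 0.1448680814476789 F 29.967083036899567
CMD lin [ 0.0044 -0.0007  0.1338] spin 0.0003 rows 2.0
```

View pics/sp2.png

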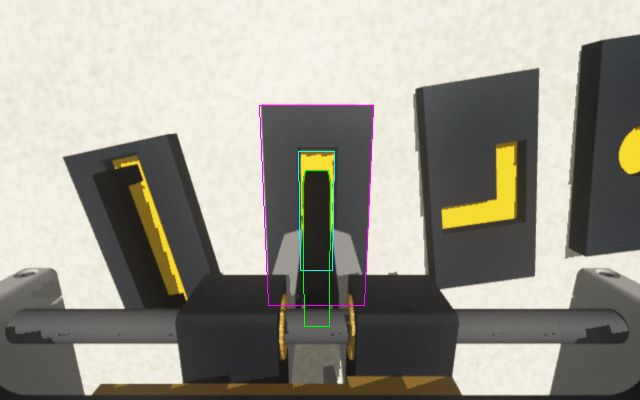

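The outlines fit, with the pull at (317,240) over its slot. I'll lower it.

Emit:
servo_tool(commands=[{"linear": [0.004, 0, 0.05], "spin": 0}, {"linear": [0.004, 0, 0.09], "spin": 0}, {"linear": [0.004, 0, 0.12], "spin": 0}, {"linear": [0.004, 0, 0.133], "spin": 0}, {"linear": [0.004, 0, 0.133], "spin": 0}])

```text
time_s: 13.4
ee_pos: [618.8, 60.3, 21.3]
tool_rot: [[0.993, -0.118, -0.001], [-0.118, -0.993, -0.0], [-0.001, 0.0, -1.0]]
force: [-0.1, 0.2, -0.8]
width: 0.149
gripper_force: 30.0
```

Emit:
servo_tool(commands=[{"linear": [0, 0, 0], "spin": 0}, {"linear": [0, 0, 0], "spin": 0}, {"linear": [0, 0, 0], "spin": 0}, {"linear": [0, 0, 0], "spin": 0}], jaw=0.3)

```text
time_s: 13.8
ee_pos: [619.3, 60.0, 21.5]
tool_rot: [[0.993, -0.118, 0.0], [-0.118, -0.993, -0.0], [0.0, -0.0, -1.0]]
force: [0.7, 0.0, -0.3]
width: 0.348
gripper_force: 0.0
```

Emit:
servo_tool(commands=[{"linear": [0, 0, -0.08], "spin": 0}, {"linear": [0, 0, -0.18], "spin": 0}, {"linear": [0, 0, -0.27], "spin": 0}, {"linear": [0, 0, -0.27], "spin": 0}, {"linear": [0, 0, -0.27], "spin": 0}])

```text
time_s: 14.3
ee_pos: [619.7, 60.0, 130.4]
tool_rot: [[0.993, -0.118, 0.002], [-0.118, -0.993, 0.0], [0.002, -0.0, -1.0]]
force: [-0.6, -0.6, -0.4]
width: 0.353
gripper_force: 0.0
```

```bash
python3 - <<'E'
from h import *
s,f,T,b=look("short_pull",[619,61,-.118],"sp3",zb=6)
cmd(s,[440,85,130],np.radians(-5))
E
```

```text
tcp [619.7  60.  130.4] yaw -0.118
short_pull 0.61 [ 6.18819e+02  6.03590e+01 -1.20000e-01] iou 0.89
CMD lin [-0.4535 -0.0089  0.001 ] spin -0.0208 rows 4.0
```

View pics/sp3.png

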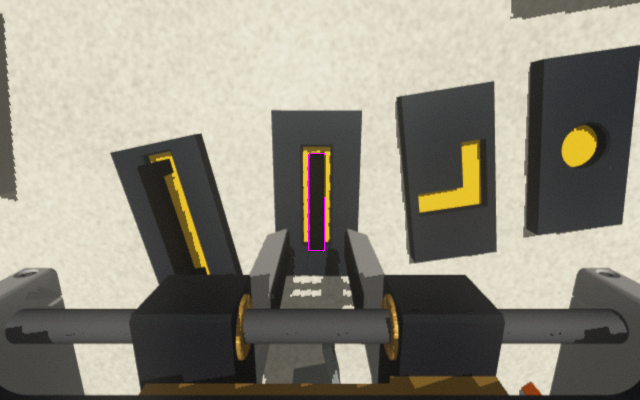

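The short pull is seated at (316,200) in its slot. Next is the bracket.

Emit:
servo_tool(commands=[{"linear": [-0.1, -0.002, 0], "spin": -0.02}, {"linear": [-0.2, -0.004, 0], "spin": -0.04}, {"linear": [-0.3, -0.006, 0], "spin": -0.06}, {"linear": [-0.4, -0.008, 0], "spin": -0.079}, {"linear": [-0.453, -0.009, 0], "spin": -0.079}], jaw=-1)

```text
time_s: 14.9
ee_pos: [434.7, 84.8, 128.2]
tool_rot: [[1.0, 0.002, -0.006], [0.002, -1.0, -0.001], [-0.006, 0.001, -1.0]]
force: [-0.3, 0.3, -0.1]
width: 0.744
gripper_force: 0.0
```

Emit:
servo_tool(commands=[{"linear": [0, 0, 0], "spin": 0}, {"linear": [0, 0, 0], "spin": 0}, {"linear": [0, 0, 0], "spin": 0}])

```text
time_s: 15.2
ee_pos: [441.2, 85.0, 129.1]
tool_rot: [[1.0, -0.001, 0.001], [-0.001, -1.0, 0.0], [0.001, -0.0, -1.0]]
force: [-0.1, 0.2, 0.3]
width: 0.989
gripper_force: 0.0
```

```bash
python3 - <<'E'
from h import *
s,f,T,b=look("bracket",[440,85,0.08],"br")
c,n=np.cos(b[2]),np.sin(b[2]); g=b[:2]+np.array([[c,-n],[n,c]])@[-3,-21]; print("grip",g)
cmd(s,[g[0],g[1],14],b[2])
E
```

```text
tcp [441.2  85.  129.1] yaw -0.001
bracket 0.87 [4.35411e+02 8.73210e+01 1.26000e-01] iou 0.85
grip [435.06488463  66.11067329]
CMD lin [-0.0153  0.0471  0.2878] spin -0.0841 rows 3.0
```

View pics/br.png

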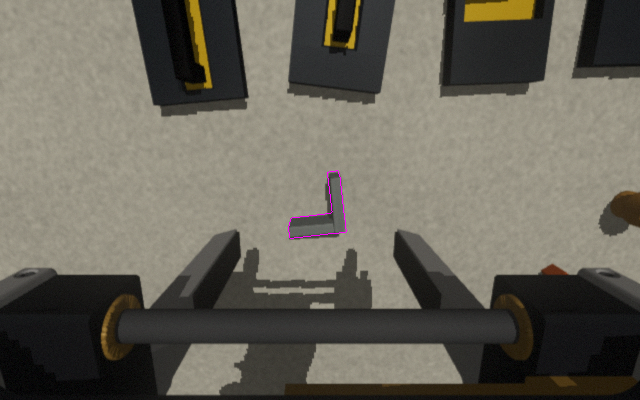

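The fit lies on the bracket, with its corner at (345,232). I'll grip its x-leg.

Emit:
servo_tool(commands=[{"linear": [-0.004, 0.023, 0.05], "spin": -0.04}, {"linear": [-0.008, 0.046, 0.1], "spin": -0.084}, {"linear": [-0.008, 0.046, 0.14], "spin": -0.084}, {"linear": [-0.008, 0.046, 0.14], "spin": -0.084}, {"linear": [-0.008, 0.046, 0.14], "spin": -0.084}], jaw=0.23)

```text
time_s: 15.8
ee_pos: [437.0, 66.7, 73.4]
tool_rot: [[0.992, 0.126, -0.0], [0.126, -0.992, 0.0], [-0.0, -0.0, -1.0]]
force: [0.2, 0.3, 0.0]
width: 0.611
gripper_force: 0.0
```

Emit:
servo_tool(commands=[{"linear": [0, 0, 0], "spin": 0}, {"linear": [0, 0, 0], "spin": 0}, {"linear": [0, 0, 0], "spin": 0}, {"linear": [0, 0, 0], "spin": 0}])

```text
time_s: 16.2
ee_pos: [436.8, 66.7, 73.9]
tool_rot: [[0.992, 0.126, 0.001], [0.126, -0.992, 0.0], [0.001, -0.0, -1.0]]
force: [0.6, 0.3, 0.5]
width: 0.388
gripper_force: 0.0
```

```bash
python3 - <<'E'
from h import *
s=arm.observe(); print(s["ee_pos"],s["width"])
b=[435.41,87.32,.126]; c,n=np.cos(b[2]),np.sin(b[2]); g=b[:2]+np.array([[c,-n],[n,c]])@[0,-21]; cmd(s,[g[0],g[1],14],b[2])
E
```

```text
[436.80868882  66.7186322   73.88823719] 0.388044308061474
CMD lin [0.003  0.001  0.1497] spin 0.0002 rows 2.0
```

Emit:
servo_tool(commands=[{"linear": [0.003, 0, 0.06], "spin": 0}, {"linear": [0.003, 0, 0.11], "spin": 0}, {"linear": [0.003, 0, 0.14], "spin": 0}, {"linear": [0.003, 0, 0.149], "spin": 0}, {"linear": [0.003, 0, 0.149], "spin": 0}])

```text
time_s: 16.7
ee_pos: [437.3, 66.8, 13.4]
tool_rot: [[0.992, 0.126, -0.001], [0.126, -0.992, -0.0], [-0.001, -0.0, -1.0]]
force: [0.8, -1.0, 0.9]
width: 0.383
gripper_force: 0.0
```

Emit:
servo_tool(commands=[{"linear": [0, 0, 0], "spin": 0}, {"linear": [0, 0, 0], "spin": 0}, {"linear": [0, 0, 0], "spin": 0}, {"linear": [0, 0, 0], "spin": 0}, {"linear": [0, 0, 0], "spin": 0}], jaw=1)

```text
time_s: 17.2
ee_pos: [438.0, 66.7, 14.2]
tool_rot: [[0.992, 0.126, 0.001], [0.126, -0.992, 0.0], [0.001, 0.0, -1.0]]
force: [0.2, -0.9, 4.2]
width: 0.105
gripper_force: 30.0
```

Emit:
servo_tool(commands=[{"linear": [0, 0, 0], "spin": 0}, {"linear": [0, 0, -0.05], "spin": 0}, {"linear": [0, 0, -0.1], "spin": 0}, {"linear": [0, 0, -0.15], "spin": 0}, {"linear": [0, 0, -0.15], "spin": 0}])

```text
time_s: 17.7
ee_pos: [439.0, 67.0, 75.4]
tool_rot: [[0.992, 0.125, 0.004], [0.125, -0.992, 0.001], [0.004, -0.001, -1.0]]
force: [0.6, 0.9, -1.6]
width: 0.104
gripper_force: 30.0
```

```bash
python3 - <<'E'
from h import *
s=arm.observe(); print(s["ee_pos"],s["width"],s["gripper_force"]); y=np.radians(2); c,n=np.cos(y),np.sin(y)
g=np.array([623,-67])+np.array([[c,-n],[n,c]])@[0.,-21]; print(g); cmd(s,[g[0],g[1],75],y)
E
```

```text
[439.01345854  67.04103379  75.40656583] 0.10398880072884867 29.955306351184845
[623.73288943 -87.98720737]
CMD lin [0.4095 0.4425 0.001 ] spin 0.0606 rows 5.0
```

Emit:
servo_tool(commands=[{"linear": [0.07, 0.076, 0], "spin": 0}, {"linear": [0.14, 0.152, 0], "spin": 0}, {"linear": [0.21, 0.227, 0], "spin": 0}, {"linear": [0.28, 0.303, 0], "spin": 0}, {"linear": [0.35, 0.378, 0], "spin": 0}])

```text
time_s: 18.2
ee_pos: [595.9, -67.1, 72.2]
tool_rot: [[0.992, 0.126, -0.002], [0.126, -0.992, 0.0], [-0.002, -0.0, -1.0]]
force: [0.8, 1.6, -1.5]
width: 0.104
gripper_force: 30.0
```

Emit:
servo_tool(commands=[{"linear": [0.03, 0.032, 0], "spin": 0.03}, {"linear": [0.059, 0.064, 0], "spin": 0.061}, {"linear": [0.059, 0.064, 0], "spin": 0.061}, {"linear": [0.059, 0.064, 0], "spin": 0.061}, {"linear": [0.059, 0.064, 0], "spin": 0.061}])

```text
time_s: 18.7
ee_pos: [620.8, -86.7, 73.1]
tool_rot: [[0.999, 0.037, -0.002], [0.037, -0.999, 0.001], [-0.002, -0.001, -1.0]]
force: [-0.6, 1.0, -0.7]
width: 0.103
gripper_force: 30.0
```

```bash
python3 - <<'E'
from h import *
y=np.radians(2); c,n=np.cos(y),np.sin(y); R=np.array([[c,-n],[n,c]])
s=arm.observe(); t=np.array(s["ee_pos"]); ty=np.arctan2(s["tool_rot"][1][0],s["tool_rot"][0][0])
p=t[:2]-np.array([[np.cos(ty),-np.sin(ty)],[np.sin(ty),np.cos(ty)]])@[0,-21.]
s=place("br2","bracket",[623,-67],y,"bracket_foam",t[2]-14.2,64,64,[p[0],p[1],ty])
g=np.array([623,-67])+R@[0.,-21]; cmd(s,[g[0],g[1],21],y); print(p)
E
```

```text
tcp [620.8 -86.7  73.1] yaw 0.037 w 0.10281872244398726 F 29.955628216266632
CMD lin [0.0071 0.0035 0.1303] spin 0.0014 rows 2.0
[620.07190344 -65.69295514]
```

View pics/br2.png

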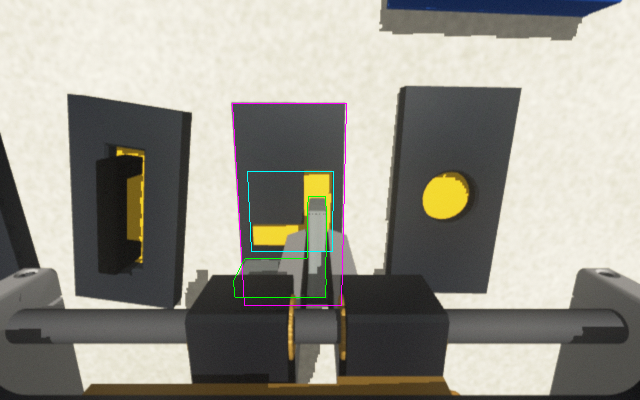

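The foam outline and the bracket's leg at (316,230) agree with the prediction, so I'll lower it with the small correction.

Emit:
servo_tool(commands=[{"linear": [0.006, 0.003, 0.05], "spin": 0.001}, {"linear": [0.006, 0.003, 0.09], "spin": 0.001}, {"linear": [0.006, 0.003, 0.117], "spin": 0.001}, {"linear": [0.006, 0.003, 0.13], "spin": 0.001}, {"linear": [0.006, 0.003, 0.13], "spin": 0.001}])

```text
time_s: 19.25
ee_pos: [624.2, -88.8, 21.3]
tool_rot: [[0.999, 0.034, -0.001], [0.034, -0.999, 0.0], [-0.001, -0.0, -1.0]]
force: [0.1, 0.3, -2.1]
width: 0.097
gripper_force: 30.0
```

Emit:
servo_tool(commands=[{"linear": [0, 0, 0], "spin": 0}, {"linear": [0, 0, 0], "spin": 0}, {"linear": [0, 0, 0], "spin": 0}, {"linear": [0, 0, 0], "spin": 0}], jaw=0.35)

```text
time_s: 19.65
ee_pos: [625.0, -89.2, 22.3]
tool_rot: [[0.999, 0.033, 0.001], [0.033, -0.999, -0.0], [0.001, 0.0, -1.0]]
force: [-0.5, 0.6, 0.1]
width: 0.319
gripper_force: 0.0
```

Emit:
servo_tool(commands=[{"linear": [0, 0, -0.05], "spin": 0}, {"linear": [0, 0, -0.15], "spin": 0}, {"linear": [0, 0, -0.25], "spin": 0}, {"linear": [0, 0, -0.27], "spin": 0}, {"linear": [0, 0, -0.27], "spin": 0}])

```text
time_s: 20.15
ee_pos: [625.9, -89.3, 131.8]
tool_rot: [[0.999, 0.033, 0.004], [0.033, -0.999, -0.001], [0.004, 0.001, -1.0]]
force: [-0.2, -0.0, -0.2]
width: 0.326
gripper_force: 0.0
```

```bash
python3 - <<'E'
from h import *
s,f,T,b=look("bracket",[623,-67,.035],"br3",zb=6)
cmd(s,[440,-220,130],0)
E
```

```text
tcp [625.9 -89.3 131.8] yaw 0.033
bracket 0.79 [ 6.22598e+02 -6.82150e+01  4.50000e-02] iou 0.856
CMD lin [-0.4753  0.3112  0.0045] spin 0.022 rows 5.0
```

Emit:
servo_tool(commands=[{"linear": [-0.095, 0.062, 0], "spin": 0}, {"linear": [-0.19, 0.124, 0], "spin": 0}, {"linear": [-0.285, 0.187, 0], "spin": 0}, {"linear": [-0.38, 0.249, 0], "spin": 0.022}, {"linear": [-0.475, 0.311, 0], "spin": 0.022}], jaw=-0.5)

```text
time_s: 20.75
ee_pos: [436.0, -220.1, 128.3]
tool_rot: [[1.0, -0.0, -0.003], [-0.0, -1.0, 0.001], [-0.003, -0.001, -1.0]]
force: [-0.1, -1.3, 0.5]
width: 0.714
gripper_force: 0.0
```

Emit:
servo_tool(commands=[{"linear": [0, 0, 0], "spin": 0}, {"linear": [0, 0, 0], "spin": 0}, {"linear": [0, 0, 0], "spin": 0}, {"linear": [0, 0, 0], "spin": 0}])

```text
time_s: 21.15
ee_pos: [440.1, -218.5, 129.5]
tool_rot: [[1.0, 0.003, 0.0], [0.003, -1.0, 0.001], [0.0, -0.001, -1.0]]
force: [1.0, -0.0, -0.3]
width: 0.751
gripper_force: 0.0
```

```bash
python3 - <<'E'
from h import *
def thr(im):
    h=cv2.cvtColor(im,cv2.COLOR_RGB2HSV); m=cv2.inRange(h,(10,90,60),(25,255,255)); m[240:]=0; n,l,st,c=cv2.connectedComponentsWithStats(m); 
    i=min([k for k in range(1,n) if st[k,4]>200],key=lambda k:abs(c[k,0]-317)); print(st[i]); return l==i
s,f,T,b=look("knob",[440,-220,0],"kn",thr)
cmd(s,[b[0],b[1],14],0); print(s["width"])
E
```

```text
tcp [ 440.1 -218.5  129.5] yaw 0.003
[ 302  190   37   41 1179]
knob 0.92 [ 4.31021e+02 -2.21779e+02  6.40000e-02] iou 0.922
knob thr [ 4.30669e+02 -2.21731e+02  6.00000e-02] iou 0.9
CMD lin [-0.0227  0.0082  0.2886] spin 0.0018 rows 3.0
0.7508684928389805
```

View pics/kn.png

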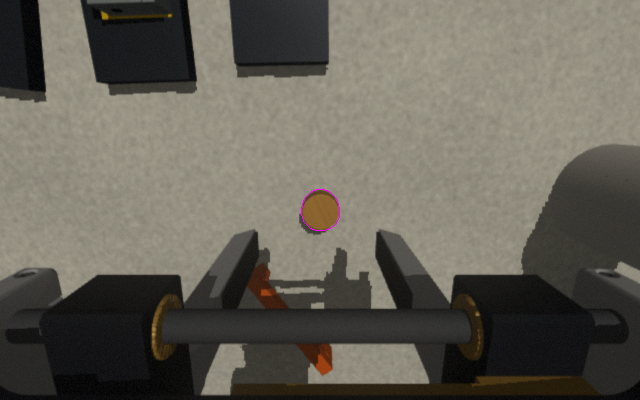

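The fit lies on the knob at (320,210), and the orange decoy is well clear. I'll grasp.

Emit:
servo_tool(commands=[{"linear": [-0.012, 0.004, 0.1], "spin": 0.002}, {"linear": [-0.022, 0.008, 0.2], "spin": 0.002}, {"linear": [-0.022, 0.008, 0.265], "spin": 0.002}, {"linear": [-0.022, 0.008, 0.288], "spin": 0.002}, {"linear": [-0.022, 0.008, 0.288], "spin": 0.002}])

```text
time_s: 21.75
ee_pos: [430.1, -222.1, 13.8]
tool_rot: [[1.0, -0.001, -0.002], [-0.001, -1.0, 0.001], [-0.002, -0.001, -1.0]]
force: [-0.8, 0.2, 0.1]
width: 0.748
gripper_force: 0.0
```

Emit:
servo_tool(commands=[{"linear": [0, 0, 0], "spin": 0}, {"linear": [0, 0, 0], "spin": 0}, {"linear": [0, 0, 0], "spin": 0}, {"linear": [0, 0, 0], "spin": 0}, {"linear": [0, 0, 0], "spin": 0}], jaw=1)

```text
time_s: 22.25
ee_pos: [430.4, -223.1, 15.2]
tool_rot: [[1.0, -0.003, 0.001], [-0.003, -1.0, -0.0], [0.001, 0.0, -1.0]]
force: [0.6, 0.6, 0.7]
width: 0.359
gripper_force: 0.5
```

Emit:
servo_tool(commands=[{"linear": [0, 0, 0], "spin": 0}, {"linear": [0, 0, 0], "spin": 0}, {"linear": [0, 0, -0.05], "spin": 0}, {"linear": [0, 0, -0.1], "spin": 0}, {"linear": [0, 0, -0.15], "spin": 0}])

```text
time_s: 22.75
ee_pos: [429.7, -222.8, 75.1]
tool_rot: [[1.0, -0.003, -0.001], [-0.003, -1.0, 0.0], [-0.001, -0.0, -1.0]]
force: [0.3, -1.2, -1.3]
width: 0.351
gripper_force: 30.0
```

```bash
python3 - <<'E'
from h import *
s=arm.observe(); print(s["ee_pos"],s["width"],s["gripper_force"]); cmd(s,[637.5,-186,75],0)
E
```

```text
[ 429.65786483 -222.80992387   75.07793013] 0.35058812645450943 29.999949173756733
CMD lin [ 5.194e-01 -9.340e-02  2.000e-04] spin -0.0018 rows 5.0
```

Emit:
servo_tool(commands=[{"linear": [0.1, -0.018, 0], "spin": 0}, {"linear": [0.2, -0.036, 0], "spin": 0}, {"linear": [0.3, -0.054, 0], "spin": 0}, {"linear": [0.4, -0.072, 0], "spin": 0}, {"linear": [0.48, -0.086, 0], "spin": 0}])

```text
time_s: 23.25
ee_pos: [624.2, -188.1, 74.4]
tool_rot: [[1.0, -0.002, 0.0], [-0.002, -1.0, 0.001], [0.0, -0.001, -1.0]]
force: [0.2, -0.4, -1.4]
width: 0.351
gripper_force: 30.0
```

Emit:
servo_tool(commands=[{"linear": [0.02, -0.004, 0], "spin": 0}, {"linear": [0.039, -0.007, 0], "spin": 0}, {"linear": [0.039, -0.007, 0], "spin": 0}, {"linear": [0.039, -0.007, 0], "spin": 0}, {"linear": [0.039, -0.007, 0], "spin": 0}])

```text
time_s: 23.75
ee_pos: [636.5, -187.2, 74.7]
tool_rot: [[1.0, -0.004, -0.001], [-0.004, -1.0, -0.0], [-0.001, 0.0, -1.0]]
force: [-0.1, 0.0, -1.8]
width: 0.352
gripper_force: 30.0
```

```bash
python3 - <<'E'
from h import *
s,f,T=wrist(); print(s["ee_pos"],s["width"])
for nm,t,y in (("br2",[620.8,-86.7,73.1],.037),("br3",[625.9,-89.3,131.8],.033)):
    im=cv2.imread(f"pics/{nm}.png"); M=np.eye(4); M[:3,:3]=np.c_[[np.cos(y),np.sin(y),0],[np.sin(y),-np.cos(y),0],[0,0,-1]]; M[:3,3]=t; Tb=M@np.array(f["tool_from_camera"])
    m=cv2.inRange(cv2.cvtColor(im,cv2.COLOR_BGR2HSV),(18,120,80),(36,255,255)); n,l,st,c=cv2.connectedComponentsWithStats(m)
    for i in range(1,n):
        if st[i,4]>400 and st[i,0]>380:
            q=ray(f,max(cv2.findContours((l==i).astype(np.uint8),0,1)[0],key=len)[:,0],6,Tb)[:,:2]; print(nm,st[i],q.min(0).round(1),q.max(0).round(1))
q=max(arm.trace("knob_foam","wrist"),key=lambda q:q["p"]); print(q["p"],q["rect"])
print(foam([637.5,-186],0,f,T).tolist())
cmd(s,[637.5,-186,21],0)
E
```

```text
[ 636.4844279  -187.20279413   74.679531  ] 0.3516741933774526
br2 [ 422  172   47   48 1773] [ 618.3 -206.6] [ 657.  -169.9]
br3 [ 399  167   38   39 1204] [ 618.3 -206.2] [ 656.5 -169.1]
br3 [423 376  73  12 739] [ 399.9 -304.1] [ 417.6 -219. ]
0.79 [316.2, 204.1, 113.3, 205.0]
[[258, 106], [371, 106], [363, 306], [267, 306]]
CMD lin [ 0.0025 -0.003   0.1342] spin -0.0025 rows 2.0
```

Emit:
servo_tool(commands=[{"linear": [0.002, -0.002, 0.05], "spin": 0}, {"linear": [0.002, -0.002, 0.09], "spin": 0}, {"linear": [0.002, -0.002, 0.12], "spin": 0}, {"linear": [0.002, -0.002, 0.133], "spin": 0}, {"linear": [0.002, -0.002, 0.133], "spin": 0}])

```text
time_s: 24.35
ee_pos: [638.3, -185.5, 21.4]
tool_rot: [[1.0, -0.003, -0.001], [-0.003, -1.0, 0.0], [-0.001, -0.0, -1.0]]
force: [-0.6, -0.1, -0.8]
width: 0.355
gripper_force: 30.0
```

Emit:
servo_tool(commands=[{"linear": [0, 0, 0], "spin": 0}, {"linear": [0, 0, 0], "spin": 0}, {"linear": [0, 0, 0], "spin": 0}, {"linear": [0, 0, 0], "spin": 0}, {"linear": [0, 0, 0], "spin": 0}], jaw=-0.1)

```text
time_s: 24.85
ee_pos: [638.7, -185.6, 21.5]
tool_rot: [[1.0, -0.003, 0.0], [-0.003, -1.0, 0.0], [0.0, -0.0, -1.0]]
force: [0.3, 0.1, -0.2]
width: 0.552
gripper_force: 0.0
```

Emit:
servo_tool(commands=[{"linear": [0, 0, -0.05], "spin": 0}, {"linear": [0, 0, -0.15], "spin": 0}, {"linear": [0, -0.1, -0.23], "spin": 0}, {"linear": [0, -0.2, -0.27], "spin": 0}, {"linear": [0, -0.2, -0.27], "spin": 0}])

```text
time_s: 25.35
ee_pos: [641.6, -96.5, 133.3]
tool_rot: [[1.0, 0.007, 0.007], [0.007, -1.0, 0.005], [0.007, -0.005, -1.0]]
force: [0.5, 1.6, 1.1]
width: 0.549
gripper_force: 0.0
```

Emit:
servo_tool(commands=[{"linear": [0, -0.1, -0.05], "spin": 0}, {"linear": [0, -0.15, -0.1], "spin": 0}, {"linear": [0, -0.2, -0.15], "spin": 0}, {"linear": [0, -0.2, -0.15], "spin": 0}, {"linear": [0, -0.2, -0.15], "spin": 0}])

```text
time_s: 25.85
ee_pos: [638.9, -26.5, 189.1]
tool_rot: [[1.0, -0.003, -0.0], [-0.003, -1.0, -0.001], [-0.0, 0.001, -1.0]]
force: [-0.4, -0.9, -0.8]
width: 0.549
gripper_force: 0.0
```

```bash
python3 - <<'E'
from h import *
s,f,T=wrist(); im=f["image"].copy(); print(s["ee_pos"],s["width"])
for n,p in dict(long_pull=[607.5,195,.087],short_pull=[619,61,-.118],bracket=[623,-67,.035],knob=[637.5,-186,0]).items():
    for q in arm.trace(n,"wrist")[:3]:
        v,i=fit(n,q["mask"],p,f,T,6)
        if i>.5: print(n,q["p"],v.round(2),round(i,2))
cv2.imwrite("pics/end.png",im[:,:,::-1])
E
```

```text
[638.89831768 -26.50674205 189.05927667] 0.5491506317125366
long_pull 0.66 [6.0737e+02 1.9463e+02 1.0000e-01] 0.81
short_pull 0.72 [ 6.1897e+02  5.9870e+01 -1.4000e-01] 0.84
bracket 0.84 [ 6.2231e+02 -6.8000e+01  3.0000e-02] 0.91
knob 0.73 [ 6.3946e+02 -1.8489e+02  1.1000e-01] 0.91
```

View pics/end.png

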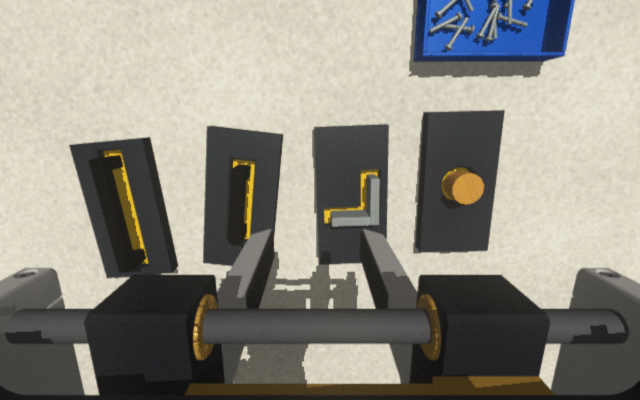

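All four are seated: long pull (120,205), short pull (240,200), bracket (355,205) and knob (463,186). The fits at floor height agree with the foam centres, so I'll hand in.

```bash
python3 -c "
from rig import arm; print(arm.job_done())"
```

```text
the job is handed in; nothing more can be done
None
```

All four pieces (long pull, short pull, bracket, knob) are in their matching foam cutouts, and by the last wrist picture they stand upright on the yellow floors. The job was handed in at about 26 s, but no verdict was returned.

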